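Set out the staining station

TASK

Set out the staining station: stand the blue-capped buffer bottle in the blue tray, the red-capped stain bottle in the red tray, and the petri dish flat in the black tray, each centred on its tray's printed circle, and lay the orange-capped tube lengthways in the middle of the orange cradle, down between its guides. Keep the bottles upright all the time, and leave the bench timer and the tip box where they are.

Things in the scene. Friction and masses are not known exactly. Their poses are not given: they have to be found in the camera images.
- buffer_bottle: Loose clear bottle with a blue screw cap and blue band, 60 mm diameter, 128 mm tall, standing; straight body to about 95 mm height, cap 38 mm wide from 108 mm up; about 0.18 kg. Grip it round the body. Origin: centre of its underside; z up along its axis
- stain_bottle: Loose purple bottle with a red screw cap, 48 mm diameter, 109 mm tall, standing; grip it round the straight body, up to about 65 mm height. Origin: centre of its underside; z up along its axis
- petri_dish: Loose closed petri dish, cream coloured and clear, 60 mm diameter, 15 mm tall, lying flat; solid to a grip over the lower 12 mm, where fingers close on about 56 mm. Origin: centre of its underside; z up
- tube: Loose conical tube lying on the worktop, white and cream with an orange cap, 121 mm long; for gripping it is a bar 16 mm wide, 20 mm tall. Origin: middle of its length, on its underside; y along the tube, x level across it, z up
- blue_tray: Blue round plastic spill tray, fixed to the worktop: 96 mm outside diameter, 84 mm inside the lip; floor 3 mm above the worktop, lip 6 mm above it; a thin white circle is printed on the floor. Origin: centre of its underside, at worktop height; z up
- red_tray: Red round plastic spill tray, fixed to the worktop: 96 mm outside diameter, 84 mm inside the lip; floor 3 mm above the worktop, lip 6 mm above it; a thin white circle is printed on the floor. Origin: centre of its underside, at worktop height; z up
- black_tray: Black round plastic spill tray, fixed to the worktop: 96 mm outside diameter, 84 mm inside the lip; floor 3 mm above the worktop, lip 6 mm above it; a thin white circle is printed on the floor. Origin: centre of its underside, at worktop height; z up
- orange_cradle: Orange tube cradle, fixed to the worktop: flat base 54 mm (x) by 158 mm (y), 4 mm thick, on which the tube lies along y, its cap either way. Four low guides, 12 mm high above the worktop, at 38 to 62 mm either side of the middle, 40 mm apart between their inner faces; end stops 10 mm high, inner faces 75 mm either side of the middle. The middle 76 mm is open for fingers. Origin: centre of its underside, at worktop height; y along the cradle, z up
- bench_timer: Bystander: cream bench timer with buttons, 66 x 66 x 18 mm, loose, among the work; must stay where it is. Origin: centre of its underside
- tip_box: Bystander: blue box of pipette tips with a clear lid, 91 x 123 x 72 mm, loose, at the right of the work; must stay where it is. Origin: centre of its underside
There are look-alikes about, which are no part of the job. What is shaped like the stain_bottle but green is not meant.

How it is judged:
By the outcome, as a careful person would: the job done as asked, in the order asked, and still so for the second after the job is handed in, with the robot touching nothing.
It also fails if it takes over 112 s, if anything falls off the work surface, if the arm or the gripper's body presses on something with over 40 N, if the wrist force passes 120 N, or if a joint passes its speed limit or range.

ROBOT

A 6-joint arm with a two-finger parallel gripper is mounted at the origin on a cart in front of the work surface, level with it; the furniture and walls round the work are solid. World frame = base frame: x ahead of the robot, y to its left, z up, the work surface at z = 0. Lengths are in mm, angles in rad, forces in N, time in s.
With the tool pointing down it reaches from about 300 to 850 mm from the base axis. Payload 5.4 kg.
Tool frame: the origin (TCP) lies at the very end of the fingers, on their centre line; the grasp point (between the pads) lies r.hold_point_z behind it (r.hold_point_z is the distance from the TCP to the grasp point, in mm); z points along the fingers, y is the line along which they close (so a half turn about z gives the same grasp; the last joint's range is limited). The gripper opens to 85 mm and grips with 20 to 120 N. Pads are 22 mm wide; open, the fingers measure 114 mm over their backs; the gripper's body (76 mm by 85 mm) begins 54 mm behind the grasp point. The pads swing forward as they close: fully open they stand 13 mm farther back than shut.
Start: joints at [-1.322, 0.158, 1.597, -0, 1.386, -0.21], TCP at [254.627, -515.53, 231.299] pointing down, gripper open.
Joint ranges: [-2.91, 2.91], [-0.94, 2.29], [0.18, 2.7], [-1.29, 4.43], [0.17, 2.64], [-3, 3]. Speed limits (rad/s): [2.57, 2.57, 3.14, 3.14, 3.14, 3.14].

INTERFACE

Orientations are given as a rotation vector (axis times angle).
In Python, from plant import monitor, imaging, r gives the robot as it stands.
- The arm moves only by the tool jog_arm, never from a script. Its argument "plan" is a list of rows, each a list of 3 entries, a list of its own where there are three numbers: the turn, a rotation vector about the world's x, y, z normalised to -1 to 1, where 1 is pi rad, then the shift along the world's x, y, z normalised to -1 to 1, where 1 is 0.04 m, then the finger opening in mm, from 0 to 85.4. In form: [[[rx, ry, rz], [dx, dy, dz], fingers], ...]. A call has exactly 8 rows; each row shifts and turns the commanded pose from where the row before left it; what a row does not reach is not made up. A row lasts 1/12 s, in which the tool goes at most 41.7 mm and 7.16 degrees, less where a joint would pass 70% of its speed; a pose out of reach is approached as far as the arm can. A call with a number of a shift or a turn outside -1 to 1 is refused whole. A call with a gripper value outside its range is refused whole. The fingers move at their own pace and stop on an object; the grip force is fixed at half the most. Time passes only in rows, so rows that do not move let the fingers close, or fill a call up. It gives the time, the measured TCP pose, the force, the opening and the grip force at its end, in the units of the state.
- monitor.get_obs(): the state, without advancing time (a new reading comes with each control period).
- imaging.get_image(name): name is "scene" or "top" or "wrist"; returns the picture (384x512x3 uint8, red, green, blue); there is no depth.
- imaging.camera_info(name): a dict with "fx", "fy", "cx", "cy" (pixels), "extrinsics" (4x4, takes a point from world to camera coordinates); the wrist camera has in their place "tool_from_camera" (4x4, takes a point from camera to tool coordinates, whose origin is the TCP and whose axes are the flange's). Camera axes: x right, y down, z forward; pixel columns grow to the right and rows downward; lengths in mm; the calibration is good to about 2 mm. A picture is of the moment at which its call begins: read the wrist's pose just before it. camera_info takes no time and is no camera call.
- r.hand_in(): hands the job in; it is judged then, once.
The state is a dict: "time": time; "joints": joint angles; "joint_velocities": joint speeds; "joint_efforts": joint torques, N m; "eef_pos": TCP position; "tool_rot": TCP orientation; "force": force on the tool from outside, world axes, zero at the start; "moment": the same for the moment, N m; "opening": finger opening in mm; "grip_force": force on a finger pad.
Only numpy, scipy, OpenCV 4.12 (cv2) and the standard library are available. Lean on these libraries where they do the work, as an engineer would, in place of code of your own. Each camera call takes 0.05 s, during which the arm holds its last target. There are 200 camera calls.

## Working session

There is one attempt and no reset: what is moved stays moved. The work goes in short steps, Python scripts to look and compute and a tool call to move; the robot and the scene stay as the last step left them, time stands still between calls to the robot, and variables do not carry over. Pictures are saved under pics/ and viewed, at most 14 in all, crops included, and the job is handed in when it is done.

Besides the shell and the picture viewer there is one more tool, called as name(argument=value, ...) on one line, values as JSON. jog_arm: Moves the arm, as the interface text tells. Its arguments: {"type":"object","properties":{"plan":{"type":"array"}},"required":["plan"]}

```bash
ls; mkdir -p pics
python3 - <<'E'
from plant import monitor, imaging, r
import cv2
print(r.hold_point_z, monitor.get_obs())
for n in ("scene","top"):
    im=imaging.get_image(n)[:,:,::-1]
    cv2.imwrite(f"pics/{n}0.png",cv2.resize(im,(768,576),interpolation=cv2.INTER_CUBIC))
    print(n,imaging.camera_info(n))
print(imaging.camera_info("wrist"))
E
```

```text
pics
18.700000000000003 {'time': 0.0, 'joints': array([-1.32210028e+00,  1.59039704e-01,  1.59823715e+00,  1.76963672e-05,
        1.38619466e+00, -2.10074465e-01]), 'joint_velocities': array([-5.04313364e-05, -2.27148266e-04,  2.39523213e-04,  1.44551318e-03,
        7.13162959e-04, -4.53397699e-04]), 'joint_efforts': array([-6.31007570e-04, -3.96000087e+01, -3.31431234e+01, -3.62890023e-04,
        8.59982130e-03,  1.88813445e-07]), 'eef_pos': array([ 254.48507582, -514.95147951,  230.31968402]), 'tool_rot': array([-3.05747444e+00, -7.13899754e-01,  2.96555886e-05]), 'force': array([-0.23426614, -1.02754552, -0.23266261]), 'moment': array([-0.06118889, -0.03647844, -0.0378156 ]), 'grip_force': 0.0, 'opening': 85.49823062942036}
scene {'fx': 402.47645573511954, 'fy': 402.47645573511954, 'cx': 261.7375491631428, 'cy': 197.9460309771236, 'extrinsics': array([[-7.59076950e-01, -6.51000894e-01, -1.41513111e-04,
         3.32101210e+02],
       [-4.94006505e-01,  5.76160649e-01, -6.51150120e-01,
         3.16638943e+02],
       [ 4.23980844e-01, -4.94203139e-01, -7.58948945e-01,
        
[... 333 characters left out ...]
-01,  2.01772342e-02, -1.58131343e-01,
         4.62816949e+02],
       [ 1.58329971e-01,  8.64878046e-03, -9.87348378e-01,
         1.24492933e+03],
       [ 0.00000000e+00,  0.00000000e+00,  0.00000000e+00,
         1.00000000e+00]])}
{'fx': 273.6164599841424, 'fy': 273.6164599841424, 'cx': 258.6307147613691, 'cy': 192.57197931369313, 'tool_from_camera': array([[ 1.00112769e-04, -9.50487113e-01, -3.10763959e-01,
         8.04782355e+01],
       [ 9.99999742e-01,  3.16351983e-04, -6.45427932e-04,
         1.67208664e-01],
       [ 7.11781727e-04, -3.10763815e-01,  9.50486899e-01,
        -1.41858497e+02],
       [ 0.00000000e+00,  0.00000000e+00,  0.00000000e+00,
         1.00000000e+00]])}
```

View pics/top0.png

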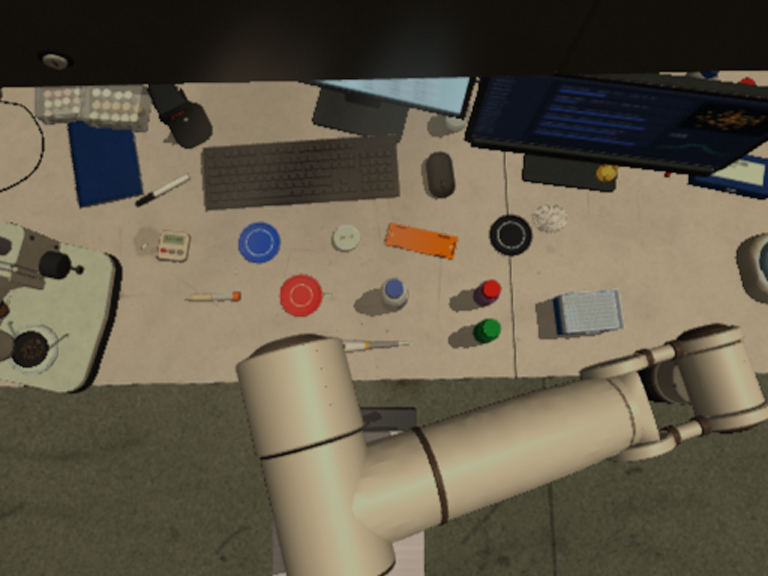

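View pics/scene0.png

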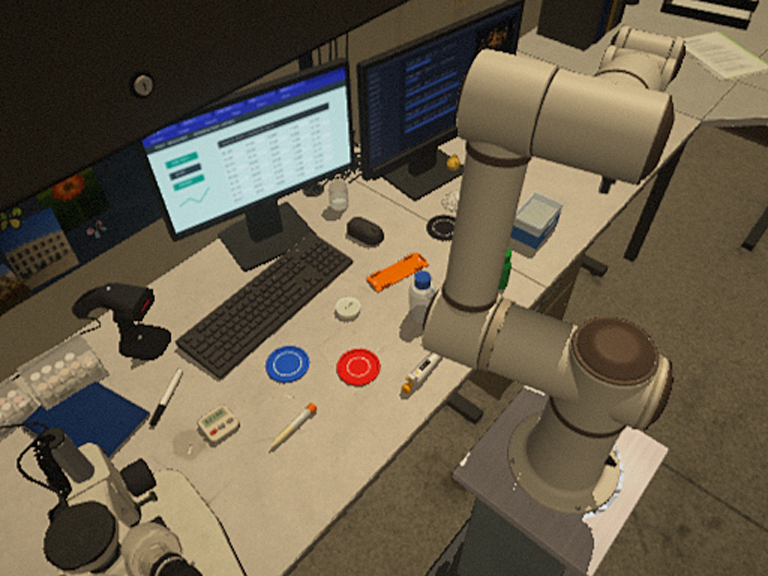

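The top view (768x576) shows these:
- **Trays and cradle:** blue tray (259,243), red tray (301,295), black tray (511,235), orange cradle (422,241).
- **Dish:** petri dish (346,238). The mouse and the glass are clearly different things.
- **Buffer bottle:** (394,290).
- **Stain bottle:** red-capped at (488,292). The green look-alike is at (487,329).
- **Tube:** orange cap at (213,297). Possible confusions are the pen at (162,189) and the pipette at (375,345).
- **Bystanders:** timer (173,246) and tip box (588,311).

```bash
cat > h.py <<'E'
import numpy as np, cv2
from scipy.spatial.transform import Rotation as R
from plant import monitor, imaging, r
def ray(name,obs=None):
    c=imaging.camera_info(name)
    if name=="wrist":
        o=obs or monitor.get_obs(); T=np.eye(4); T[:3,:3]=R.from_rotvec(o["tool_rot"]).as_matrix(); T[:3,3]=o["eef_pos"]
        W=T@c["tool_from_camera"]
    else: W=np.linalg.inv(c["extrinsics"])
    return c,W
def p2w(name,u,v,z,obs=None):
    c,W=ray(name,obs); d=W[:3,:3]@[(u-c["cx"])/c["fx"],(v-c["cy"])/c["fy"],1]; o=W[:3,3]
    return (o+d*(z-o[2])/d[2]).round(1)
def w2p(name,p,obs=None):
    c,W=ray(name,obs); q=np.linalg.inv(W)@[*p,1]
    return (c["fx"]*q[0]/q[2]+c["cx"], c["fy"]*q[1]/q[2]+c["cy"])
def shot(fn,s=1.5):
    o=monitor.get_obs(); im=imaging.get_image("wrist")[:,:,::-1]
    cv2.imwrite(fn[:-4]+"_raw.png",im); cv2.imwrite(fn,cv2.resize(im,None,fx=s,fy=s,interpolation=cv2.INTER_CUBIC))
    np.save(fn[:-4]+".npy",o,allow_pickle=True)
    print("t",round(o["time"],2),"tcp",o["eef_pos"].round(1),"rot",o["tool_rot"].round(3))
    return o
E
python3 - <<'E'
from h import *
for n,u,v,z in [("blue",259,243,3),("red",301,295,3),("black",511,235,3),("cradle",422,241,4),("cr_l",387,233,4),("cr_r",457,249,4),("dish",346,237,15),("buffer",394,288,128),("stain",489,290,109),("green",488,328,109),("tubeL",187,297,10),("tubecap",240,296,12),("timer",173,246,18),("tipbox",590,309,72)]:
    print(n,p2w("top",u/1.5-.17,v/1.5-.17,z))
from scipy.spatial.transform import Rotation as R
print(R.from_rotvec([-3.0575,-.7139,0]).as_matrix().round(2))
im=cv2.imread("pics/top0.png")
a=cv2.resize(im[270:360,310:520],None,fx=3,fy=3,interpolation=2); b=cv2.resize(im[220:310,130:340],None,fx=3,fy=3,interpolation=2)
cv2.imwrite("pics/c0.png",np.vstack([a,b]))
E
```

```text
blue [569.3 196.5   3. ]
red [447.9 100.4   3. ]
black [ 575.7 -375.9    3. ]
cradle [ 565.8 -173.9    4. ]
cr_l [586.1 -95.    4. ]
cr_r [ 545.6 -252.3    4. ]
dish [576.1  -2.4  15. ]
buffer [ 440.1 -106.9  128. ]
stain [ 435.  -301.9  109. ]
green [ 357.  -296.2  109. ]
tubeL [447.5 354.1  10. ]
tubecap [447.1 235.1  12. ]
timer [562.9 387.   18. ]
tipbox [ 395.8 -518.    72. ]
[[ 0.9   0.44 -0.  ]
 [ 0.44 -0.9   0.  ]
 [ 0.   -0.   -1.  ]]
```

View pics/c0.png

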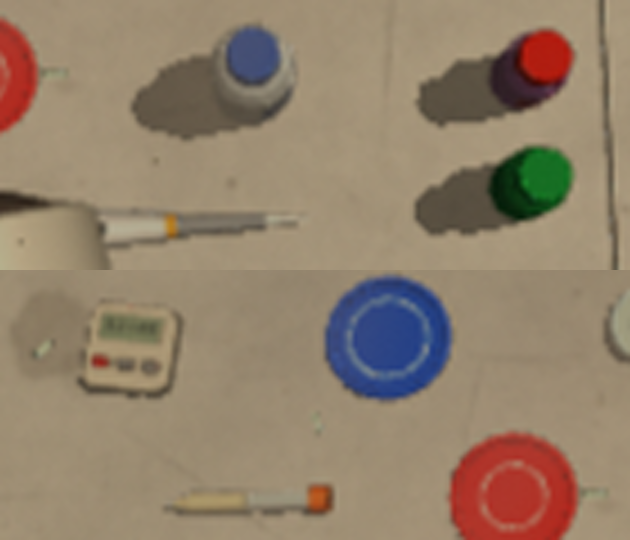

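The crop confirms the choice. The buffer's blue cap is at crop (253,55) and the stain's red cap at (546,57); the green one below it is the decoy. The tube lies at (170–330,498), and the grey thing at (100–300,225) is a pipette. I'm heading over the buffer bottle.

jog_arm(plan=[[[0,0,-0.0365],[0.386,0.851,-0.065],85],[[0,0,-0.0365],[0.386,0.851,-0.065],85],[[0,0,-0.0365],[0.386,0.851,-0.065],85],[[0,0,-0.0365],[0.386,0.851,-0.065],85],[[0,0,0],[0.386,0.851,-0.065],85],[[0,0,0],[0.386,0.851,-0.065],85],[[0,0,0],[0.386,0.851,-0.065],85],[[0,0,0],[0.386,0.851,-0.065],85]])

```text
time: 0.77
eef_pos: [378.3, -241.3, 210.0]
tool_rot: [-3.141, 0.0, 0.0]
force: [1.0, -0.1, 0.3]
opening: 85.2
grip_force: 0.0
```

jog_arm(plan=[[[0,0,0],[0.386,0.851,-0.065],85],[[0,0,0],[0.386,0.851,-0.065],85],[[0,0,0],[0.386,0.851,-0.065],85],[[0,0,0],[0.386,0.851,-0.065],85],[[0,0,0],[0,0,0],85],[[0,0,0],[0,0,0],85],[[0,0,0],[0,0,0],85],[[0,0,0],[0,0,0],85]])

```text
time: 1.43
eef_pos: [439.6, -107.9, 200.0]
tool_rot: [3.141, -0.002, -0.0]
force: [-1.1, -0.1, 0.3]
opening: 85.0
grip_force: 0.0
```

Run:
```python
from h import *
o=shot("pics/w1.png"); print(o["joints"].round(2))
for p in [(440,-107,128),(440,-107,0)]: print(np.array(w2p("wrist",p,o))*1.5)
```

```text
t 1.43 tcp [ 439.6 -107.9  200. ] rot [ 3.141e+00 -2.000e-03 -0.000e+00]
[-0.51 -0.14  1.96 -0.    1.32  1.06]
[386.65460621 306.06907065]
[387.3392947  253.29959968]
```

View pics/w1.png

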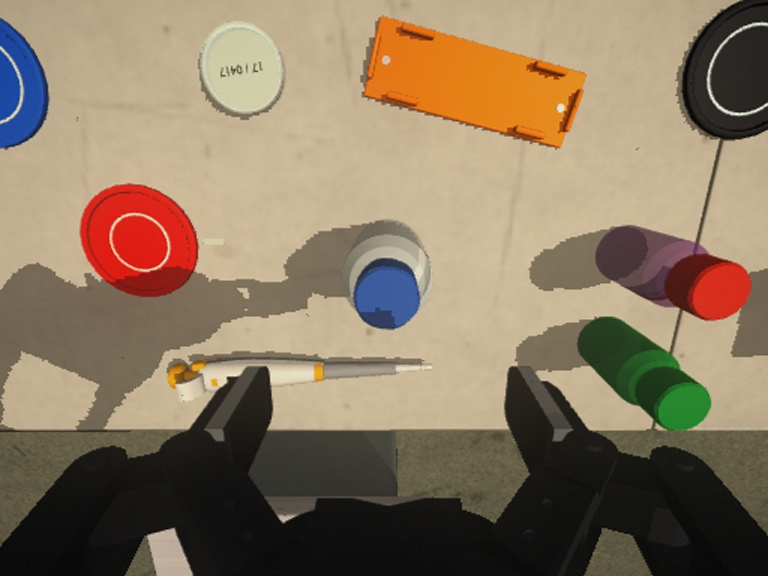

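The wrist view shows the buffer cap centre at about (387,295) and its base edge at y≈222. The red ring is at (139.5,242), the cradle corners at (381,16), (586,73), (561,147), (364,97), and the dish at (242,69). Next I turn these into positions and cross-check them.

Run:
```python
from h import *
o=np.load("pics/w1.npy",allow_pickle=True).item()
q=lambda n,u,v,z: print(n,p2w("wrist",(u-.25)/1.5,(v-.25)/1.5,z,o))
q("bufcap",387,295,128);q("bufbase far edge",387,222,0);q("bufcap bottom",387,328,128)
q("bodyL",343,275,90);q("bodyR",431,275,90)
q("red",139.5,242,3);q("cradle",473,83,4);q("dot1",386,60,4);q("dot2",561,108,4);q("dish",242,67,15)
q("stain",715,290,109);q("stain base top",622,226,0)
c=imaging.get_image("scene")[:,:,::-1]; cv2.imwrite("pics/s1.png",cv2.resize(c[130:280,180:380],None,fx=4,fy=4,interpolation=2))
for p in [(440,-107,128),(446,-107,128),(440,-107,0)]: print((np.array(w2p("scene",p))-[180,130])*4)
```

```text
bufcap [ 446.7 -107.1  128. ]
bufbase far edge [ 466.9 -106.6    0. ]
bufcap bottom [ 426.9 -107.   128. ]
bodyL [447.1 -78.8  90. ]
bodyR [ 447.1 -135.    90. ]
red [450.8 100.9   3. ]
cradle [ 570.7 -170.7    4. ]
dot1 [ 586.  -106.1    4. ]
dot2 [ 553.5 -238.4    4. ]
dish [579.6  -3.6  15. ]
stain [ 443.2 -302.7  109. ]
stain base top [ 463.4 -302.5    0. ]
[409.50283386 216.07139274]
[403.80498812 212.57355761]
[403.86903008 314.49408043]
```

View pics/s1.png

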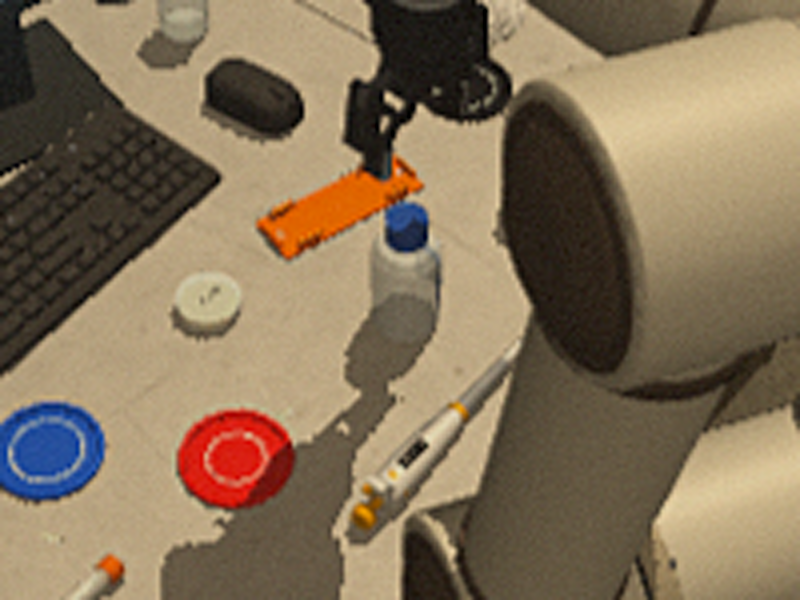

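Buffer estimate is (442,-107), with wrist, top and scene agreeing to about 4 mm. I'll descend and grip with the TCP at z≈61, so the gripper body clears the cap.

jog_arm(plan=[[[0,0,0],[0.06,0.02,-0.58],85],[[0,0,0],[0,0,-0.58],85],[[0,0,0],[0,0,-0.58],85],[[0,0,0],[0,0,-0.58],85],[[0,0,0],[0,0,-0.58],85],[[0,0,0],[0,0,-0.58],85],[[0,0,0],[0,0,0],85],[[0,0,0],[0,0,0],85]])

```text
time: 2.2
eef_pos: [441.3, -106.5, 60.3]
tool_rot: [-3.14, 0.002, 0.004]
force: [0.2, -0.8, -0.1]
opening: 84.9
grip_force: 0.0
```

jog_arm(plan=[[[0,0,0],[0,0,0],40],[[0,0,0],[0,0,0],40],[[0,0,0],[0,0,0],40],[[0,0,0],[0,0,0],40],[[0,0,0],[0,0,0],40],[[0,0,0],[0,0,0],40],[[0,0,0],[0,0,0],40],[[0,0,0],[0,0,0],40]])

```text
time: 2.87
eef_pos: [444.3, -107.4, 63.3]
tool_rot: [3.139, 0.0, 0.007]
force: [-1.1, -0.6, 5.8]
opening: 57.6
grip_force: 65.0
```

jog_arm(plan=[[[0,0,0],[0,0,0.25],40],[[0,0,0],[0,0,0.4],40],[[0,0,0],[0,0,0.4],40],[[0,0,0],[0.1,0.25,0],40],[[0,0,0],[0.2,0.5,0],40],[[0,0,0],[0.25,0.6,0],40],[[0,0,0],[0.25,0.6,0],40],[[0,0,0],[0.25,0.6,0],40]])

```text
time: 3.53
eef_pos: [484.3, -2.4, 102.7]
tool_rot: [-3.141, 0.0, 0.001]
force: [0.7, -1.1, -2.4]
opening: 57.2
grip_force: 64.8
```

jog_arm(plan=[[[0,0,0],[0.25,0.6,0],40],[[0,0,0],[0.25,0.6,0],40],[[0,0,0],[0.25,0.6,0],40],[[0,0,0],[0.25,0.6,0],40],[[0,0,0],[0.25,0.6,0],40],[[0,0,0],[0.25,0.6,0],40],[[0,0,0],[0.2,0.5,0],40],[[0,0,0],[0.1,0.25,0],40]])

```text
time: 4.2
eef_pos: [556.3, 172.7, 102.5]
tool_rot: [-3.141, -0.003, 0.0]
force: [1.2, -0.7, -2.1]
opening: 57.2
grip_force: 64.9
```

jog_arm(plan=[[[0,0,0],[0,0,0],40],[[0,0,0],[0,0,0],40],[[0,0,0],[0,0,0],40],[[0,0,0],[0,0,0],40],[[0,0,0],[0,0,0],40],[[0,0,0],[0,0,0],40],[[0,0,0],[0,0,0],40],[[0,0,0],[0,0,0],40]])

```text
time: 4.87
eef_pos: [556.3, 169.4, 103.0]
tool_rot: [3.142, -0.001, 0.0]
force: [-0.9, -0.4, -2.1]
opening: 57.3
grip_force: 64.9
```

Run:
```python
from h import *
o=shot("pics/w2.png"); print(o["joints"].round(2),o["force"])
```

```text
t 4.87 tcp [556.3 169.4 103. ] rot [ 3.142e+00 -1.000e-03  0.000e+00]
[ 0.09  0.31  1.69 -0.    1.15  1.66] [-0.92320375 -0.36773976 -2.08541912]
```

View pics/w2.png

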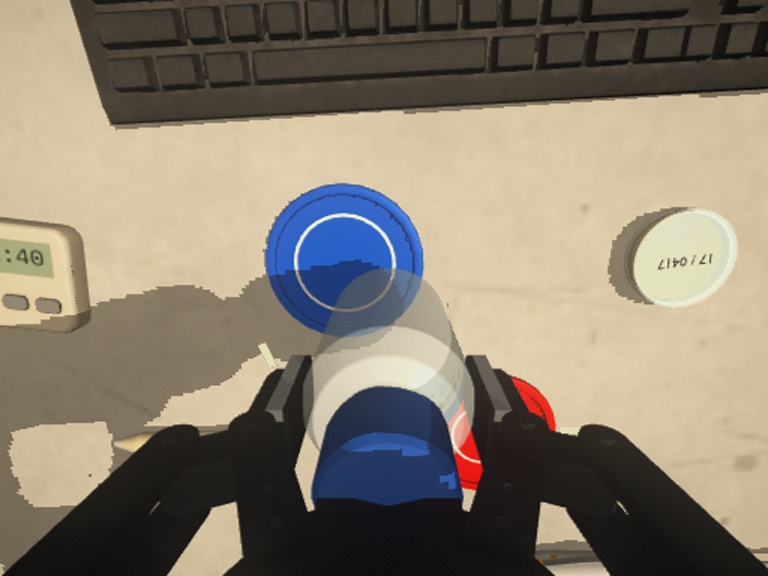

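The blue ring is centred at about (345.5,262.5). The held bottle's far base edge is at v≈268, with its centre at u≈388.

Run:
```python
from h import *
o=np.load("pics/w2.npy",allow_pickle=True).item()
q=lambda n,u,v,z: print(n,p2w("wrist",(u-.25)/1.5,(v-.25)/1.5,z,o))
q("blue",345.5,262.5,3);q("base",388,268,41);q("base",388,268,44)
q("dish",684,257,15);q("timer r",88,300,18)
# tilted view check
print(p2w("top",259/1.5,243/1.5,3))
```

```text
blue [574.6 195.6   3. ]
base [581.5 169.7  41. ]
base [582.3 169.7  44. ]
dish [ 5.81e+02 -1.00e-01  1.50e+01]
timer r [555.8 346.   18. ]
[568.7 195.9   3. ]
```

jog_arm(plan=[[[0,0,0],[0.15,0.2,0],40],[[0,0,0],[0.15,0.2,0],40],[[0,0,0],[0.15,0.25,-0.2],40],[[0,0,0],[0,0,-0.25],40],[[0,0,0],[0,0,-0.25],40],[[0,0,0],[0,0,-0.1],40],[[0,0,0],[0,0,0],40],[[0,0,0],[0,0,0],40]])

```text
time: 5.58
eef_pos: [573.7, 195.5, 70.2]
tool_rot: [3.141, -0.0, -0.002]
force: [-0.0, -0.0, -1.8]
opening: 57.7
grip_force: 64.9
```

Run:
```python
from h import *
o=shot("pics/w3.png",1); im=cv2.imread("pics/w3_raw.png")
cv2.imwrite("pics/w3.png",cv2.resize(im[150:300,156:356],None,fx=4,fy=4,interpolation=2))
```

```text
t 5.58 tcp [573.7 195.5  70.2] rot [ 3.141e+00 -0.000e+00 -2.000e-03]
```

View pics/w3.png

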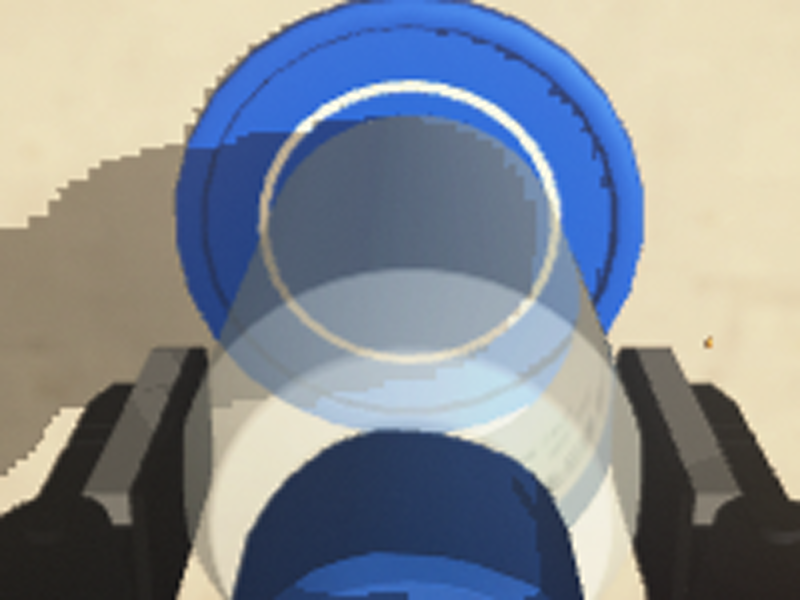

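The ring spans (260–560, 80–362), and the base's far edge is at v≈117 with its centre at u≈410.

Run:
```python
from h import *
o=np.load("pics/w3.npy",allow_pickle=True).item()
q=lambda n,u,v,z: print(n,p2w("wrist",156+u/4,150+v/4,z,o))
q("ring top",410,82,3);q("ring bot",410,360,3);q("ringL",262,221,3);q("ringR",558,221,3)
for z in (7,9,11): q("base",408,117,z)
```

```text
ring top [603.9 195.8   3. ]
ring bot [543.1 195.8   3. ]
ringL [574.8 226.    3. ]
ringR [574.8 165.6   3. ]
base [597.9 196.1   7. ]
base [598.5 196.1   9. ]
base [599.  196.1  11. ]
```

jog_arm(plan=[[[0,0,0],[0.11,0,0],40],[[0,0,0],[0,0,-0.08],40],[[0,0,0],[0,0,-0.05],40],[[0,0,0],[0,0,-0.03],40],[[0,0,0],[0,0,0],40],[[0,0,0],[0,0,0],40],[[0,0,0],[0,0,0],40],[[0,0,0],[0,0,0],40]])

```text
time: 6.3
eef_pos: [579.8, 195.7, 66.4]
tool_rot: [3.141, 0.0, 0.003]
force: [-2.2, -0.8, 7.9]
opening: 57.7
grip_force: 65.8
```

Run:
```python
from h import *
o=shot("pics/w4.png",1); im=cv2.imread("pics/w4_raw.png")
cv2.imwrite("pics/w4.png",cv2.resize(im[150:300,156:356],None,fx=4,fy=4,interpolation=2))
```

```text
t 6.3 tcp [579.8 195.7  66.4] rot [3.141e+00 0.000e+00 3.000e-03]
```

View pics/w4.png

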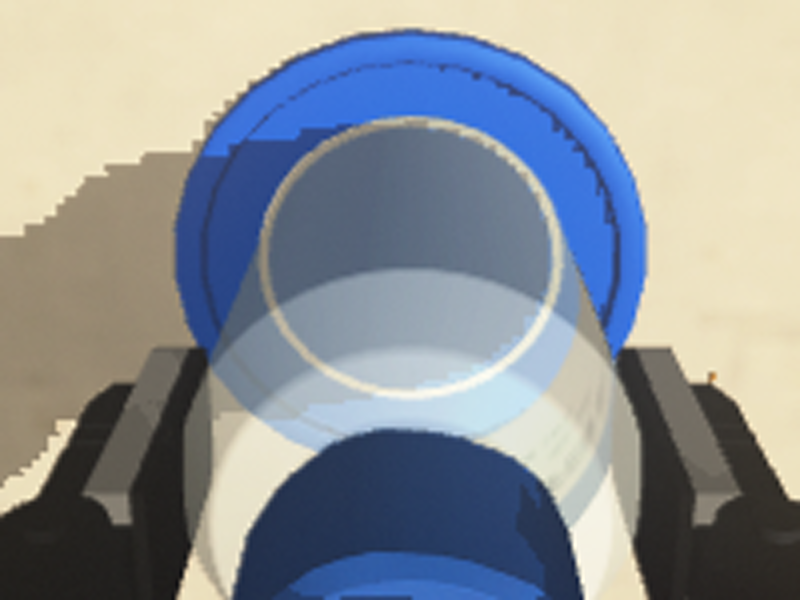

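The base lies exactly on the ring and contact shows in the force. I'll release, rise and head for the stain bottle.

jog_arm(plan=[[[0,0,0],[0,0,0],85],[[0,0,0],[0,0,0],85],[[0,0,0],[0,0,0],85],[[0,0,0],[0,0,0],85],[[0,0,0],[0,0,0],85],[[0,0,0],[0,0,0.3],85],[[0,0,0],[0,0,0.7],85],[[0,0,0],[0,0,0.8],85]])

```text
time: 7.02
eef_pos: [577.0, 195.5, 135.8]
tool_rot: [3.141, 0.0, -0.007]
force: [1.0, 0.3, 0.8]
opening: 84.8
grip_force: 0.0
```

jog_arm(plan=[[[0,0,0],[0,0,0.8],85],[[0,0,0],[0,0,0.8],85],[[0,0,0],[-0.2,-0.6,0],85],[[0,0,0],[-0.25,-0.9,0],85],[[0,0,0],[-0.25,-0.9,0],85],[[0,0,0],[-0.25,-0.9,0],85],[[0,0,0],[-0.25,-0.9,0],85],[[0,0,0],[-0.25,-0.9,0],85]])

```text
time: 7.68
eef_pos: [520.1, -9.7, 201.6]
tool_rot: [3.141, 0.001, 0.002]
force: [1.2, -0.2, 0.4]
opening: 85.0
grip_force: 0.0
```

jog_arm(plan=[[[0,0,0],[-0.25,-0.9,0],85],[[0,0,0],[-0.25,-0.9,0],85],[[0,0,0],[-0.25,-0.9,0],85],[[0,0,0],[-0.25,-0.9,0],85],[[0,0,0],[-0.25,-0.9,0],85],[[0,0,0],[-0.25,-0.9,0],85],[[0,0,0],[-0.25,-0.9,0],85],[[0,0,0],[-0.2,-0.6,0],85]])

```text
time: 8.35
eef_pos: [441.8, -287.4, 201.7]
tool_rot: [3.14, -0.003, 0.001]
force: [0.5, 0.1, -0.8]
opening: 84.8
grip_force: 0.0
```

jog_arm(plan=[[[0,0,0],[0,0,0],85],[[0,0,0],[0,0,0],85],[[0,0,0],[0,0,0],85],[[0,0,0],[0,0,0],85],[[0,0,0],[0,0,0],85],[[0,0,0],[0,0,0],85],[[0,0,0],[0,0,0],85],[[0,0,0],[0,0,0],85]])

```text
time: 9.02
eef_pos: [442.9, -283.8, 200.5]
tool_rot: [-3.142, -0.001, -0.0]
force: [-0.1, -0.6, 0.0]
opening: 84.8
grip_force: 0.0
```

Run:
```python
from h import *
o=shot("pics/w5.png",1.5)
print(p2w("top",492/1.5-.17,289/1.5-.17,109))
```

```text
t 9.02 tcp [ 442.9 -283.8  200.5] rot [-3.142e+00 -1.000e-03 -0.000e+00]
[ 436.9 -308.1  109. ]
```

View pics/w5.png

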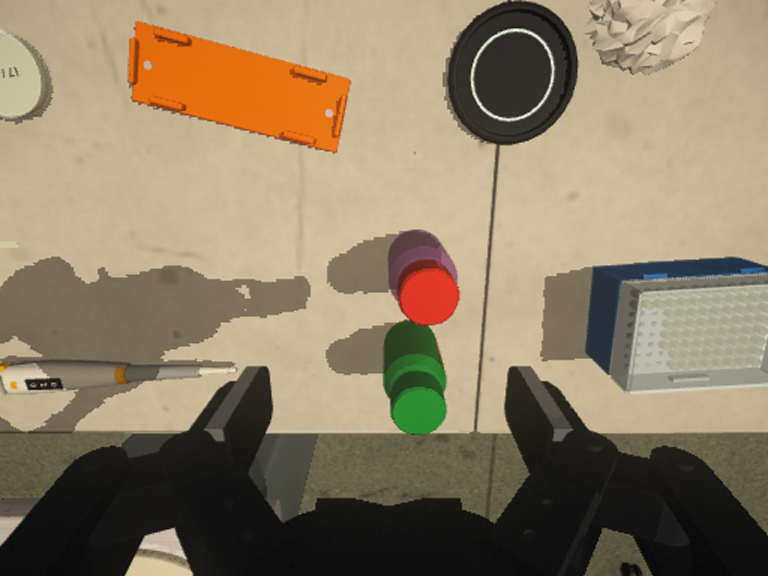

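The red cap top is at (429.5,295) and the base's far edge at (414,231). The green decoy is nearer the robot at (418,410). The black ring is at (512.5,75), and the cradle corners are (136,22), (350,80), (336,152), (129,98).

Run:
```python
from h import *
o=np.load("pics/w5.npy",allow_pickle=True).item()
q=lambda n,u,v,z: print(n,p2w("wrist",(u-.25)/1.5,(v-.25)/1.5,z,o))
q("cap",429.5,295,109);q("base",414,231,0);q("black",512.5,75,3);q("cradle",239,89,4)
q("d1",147.5,65,4);q("d2",329,113.5,4);q("green cap",418,410,109)
```

```text
cap [ 443.3 -308.3  109. ]
base [ 462.6 -304.9    0. ]
black [ 579.8 -375.5    3. ]
cradle [ 570.1 -171.5    4. ]
d1 [ 586.  -105.8    4. ]
d2 [ 553.2 -238.1    4. ]
green cap [ 362.8 -303.3  109. ]
```

jog_arm(plan=[[[0,0,0],[-0.09,-0.57,0],85],[[0,0,0],[0,0,-0.5],85],[[0,0,0],[0,0,-0.8],85],[[0,0,0],[0,0,-0.8],85],[[0,0,0],[0,0,-0.8],85],[[0,0,0],[0,0,-0.8],85],[[0,0,0],[0,0,-0.28],85],[[0,0,0],[0,0,0],85]])

```text
time: 9.73
eef_pos: [438.1, -305.8, 39.4]
tool_rot: [-3.138, -0.0, 0.004]
force: [-0.6, -0.3, -0.1]
opening: 85.3
grip_force: 0.0
```

jog_arm(plan=[[[0,0,0],[0,0,0],30],[[0,0,0],[0,0,0],30],[[0,0,0],[0,0,0],30],[[0,0,0],[0,0,0],30],[[0,0,0],[0,0,0],30],[[0,0,0],[0,0,0],30],[[0,0,0],[0,0,0],30],[[0,0,0],[0,0,0],30]])

```text
time: 10.4
eef_pos: [440.3, -308.1, 43.3]
tool_rot: [3.139, 0.0, 0.004]
force: [-0.1, 2.0, 6.3]
opening: 45.8
grip_force: 61.9
```

jog_arm(plan=[[[0,0,0],[0,0,0.25],30],[[0,0,0],[0,0,0.4],30],[[0,0,0],[0,0,0.4],30],[[0,0,0],[0,0.25,0],30],[[0,0,0],[0,0.5,0],30],[[0,0,0],[0.02,0.8,0],30],[[0,0,0],[0.02,0.8,0],30],[[0,0,0],[0.02,0.8,0],30]])

```text
time: 11.07
eef_pos: [440.7, -179.0, 82.8]
tool_rot: [-3.141, 0.001, 0.001]
force: [0.9, -0.3, -1.6]
opening: 45.9
grip_force: 61.6
```

jog_arm(plan=[[[0,0,0],[0.02,0.8,0],30],[[0,0,0],[0.02,0.8,0],30],[[0,0,0],[0.02,0.8,0],30],[[0,0,0],[0.02,0.8,0],30],[[0,0,0],[0.02,0.8,0],30],[[0,0,0],[0.02,0.8,0],30],[[0,0,0],[0.02,0.8,0],30],[[0,0,0],[0.02,0.8,0],30]])

```text
time: 11.73
eef_pos: [446.7, 77.0, 82.9]
tool_rot: [-3.141, -0.0, 0.001]
force: [1.0, -0.9, -0.8]
opening: 46.0
grip_force: 61.6
```

jog_arm(plan=[[[0,0,0],[0,0.5,0],30],[[0,0,0],[0,0.1,0],30],[[0,0,0],[0,0,0],30],[[0,0,0],[0,0,0],30],[[0,0,0],[0,0,0],30],[[0,0,0],[0,0,-0.3],30],[[0,0,0],[0,0,-0.3],30],[[0,0,0],[0,0,-0.1],30]])

```text
time: 12.4
eef_pos: [446.8, 97.9, 53.8]
tool_rot: [3.142, -0.003, -0.004]
force: [-0.1, 0.9, -1.7]
opening: 45.7
grip_force: 61.7
```

jog_arm(plan=[[[0,0,0],[0,0,0],30],[[0,0,0],[0,0,0],30],[[0,0,0],[0,0,0],30],[[0,0,0],[0,0,0],30],[[0,0,0],[0,0,0],30],[[0,0,0],[0,0,0],30],[[0,0,0],[0,0,0],30],[[0,0,0],[0,0,0],30]])

```text
time: 13.07
eef_pos: [448.0, 99.0, 55.4]
tool_rot: [3.142, 0.001, 0.0]
force: [-0.1, 0.1, -1.8]
opening: 46.0
grip_force: 61.7
```

Run:
```python
from h import *
o=shot("pics/w6.png",1); im=cv2.imread("pics/w6_raw.png")
cv2.imwrite("pics/w6.png",cv2.resize(im[150:300,156:356],None,fx=4,fy=4,interpolation=2))
```

```text
t 13.07 tcp [448.   99.   55.4] rot [3.142e+00 1.000e-03 0.000e+00]
```

View pics/w6.png

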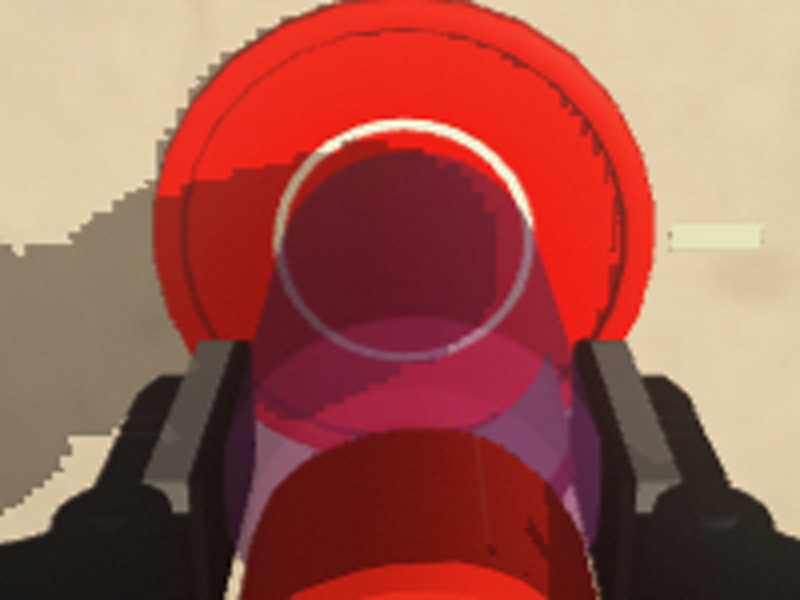

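The ring spans x 274–534 and y 119–360. The base's far edge is at v≈152, with its centre at u≈411.

Run:
```python
from h import *
o=np.load("pics/w6.npy",allow_pickle=True).item()
q=lambda n,u,v,z: print(n,p2w("wrist",156+u/4,150+v/4,z,o))
q("ring top",404,121,3);q("ring bot",404,358,3);q("ringL",276,235,3);q("ringR",532,235,3)
for z in (12,14): q("base",411,152,z)
q("sides",411,400,45)
```

```text
ring top [474.5 100.4   3. ]
ring bot [425.8 100.5   3. ]
ringL [451.9 124.8   3. ]
ringR [452.   76.1   3. ]
base [471.3  99.1  12. ]
base [471.9  99.1  14. ]
sides [440.6  99.   45. ]
```

jog_arm(plan=[[[0,0,0],[0.06,0.035,0],30],[[0,0,0],[0,0,-0.13],30],[[0,0,0],[0,0,-0.08],30],[[0,0,0],[0,0,-0.05],30],[[0,0,0],[0,0,0],30],[[0,0,0],[0,0,0],30],[[0,0,0],[0,0,0],30],[[0,0,0],[0,0,0],30]])

```text
time: 13.78
eef_pos: [451.0, 100.5, 46.3]
tool_rot: [-3.142, -0.001, -0.001]
force: [-4.9, 0.0, 13.8]
opening: 46.0
grip_force: 63.3
```

Run:
```python
from h import *
o=shot("pics/w7.png",1); im=cv2.imread("pics/w7_raw.png")
cv2.imwrite("pics/w7.png",cv2.resize(im[150:300,156:356],None,fx=4,fy=4,interpolation=2))
```

```text
t 13.78 tcp [451.  100.5  46.3] rot [-3.142e+00 -1.000e-03 -1.000e-03]
```

View pics/w7.png

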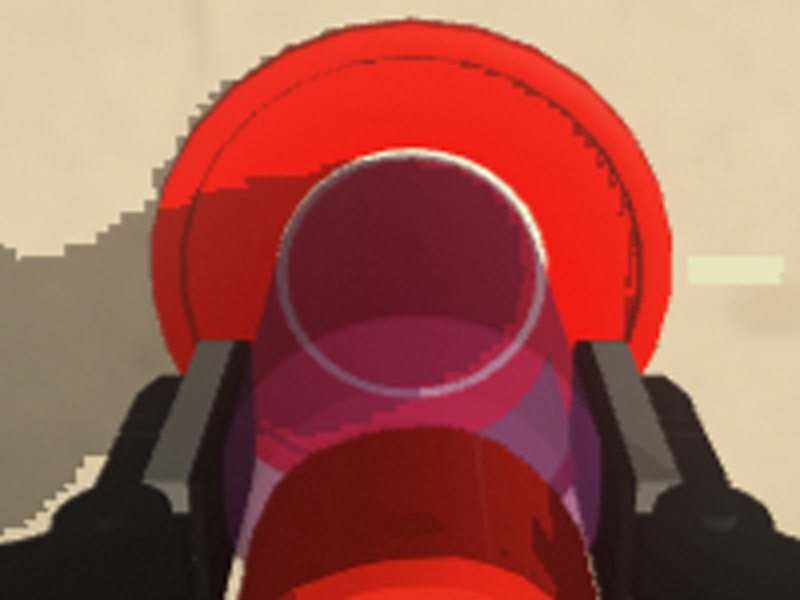

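The stain base sits on its ring. I'll release, rise and go over the dish.

jog_arm(plan=[[[0,0,0],[0,0,0],85],[[0,0,0],[0,0,0],85],[[0,0,0],[0,0,0],85],[[0,0,0],[0,0,0],85],[[0,0,0],[0,0,0],85],[[0,0,0],[0,0,0.3],85],[[0,0,0],[0,0,0.8],85],[[0,0,0],[0,0,0.8],85]])

```text
time: 14.5
eef_pos: [448.6, 100.4, 120.3]
tool_rot: [-3.141, -0.0, 0.007]
force: [0.6, 0.3, 0.4]
opening: 84.9
grip_force: 0.0
```

jog_arm(plan=[[[0,0,0],[0,0,0.8],85],[[0,0,0],[0,0,0.3],85],[[0,0,0],[0.7,-0.5,0],85],[[0,0,0],[0.8,-0.7,0],85],[[0,0,0],[0.8,-0.7,0],85],[[0,0,0],[0.6,-0.5,0],85],[[0,0,0],[0.3,-0.15,0],85],[[0,0,0],[0,0,0],85]])

```text
time: 15.17
eef_pos: [579.0, -2.7, 164.6]
tool_rot: [3.141, -0.004, 0.002]
force: [0.2, 0.5, 0.6]
opening: 84.5
grip_force: 0.0
```

jog_arm(plan=[[[0,0,0],[0,0,0],72],[[0,0,0],[0,0,0],72],[[0,0,0],[0,0,0],72],[[0,0,0],[0,0,0],72],[[0,0,0],[0,0,0],72],[[0,0,0],[0,0,0],72],[[0,0,0],[0,0,0],72],[[0,0,0],[0,0,0],72]])

```text
time: 15.83
eef_pos: [576.9, -0.4, 165.0]
tool_rot: [3.142, 0.0, 0.0]
force: [0.9, 0.8, -0.0]
opening: 72.0
grip_force: 0.0
```

Run:
```python
from h import *
o=shot("pics/w8.png",1); im=cv2.imread("pics/w8_raw.png")
cv2.imwrite("pics/w8.png",cv2.resize(im,None,fx=1.5,fy=1.5,interpolation=2))
print(o["opening"],w2p("wrist",(578,-2.5,15),o))
# top cam: bottles placed
t=imaging.get_image("top")[:,:,::-1]; cv2.imwrite("pics/top1.png",t)
```

```text
t 15.83 tcp [ 5.769e+02 -4.000e-01  1.650e+02] rot [3.142 0.    0.   ]
72.04785616118734 (np.float64(260.8713935533914), np.float64(178.7197481065055))
```

View pics/w8.png

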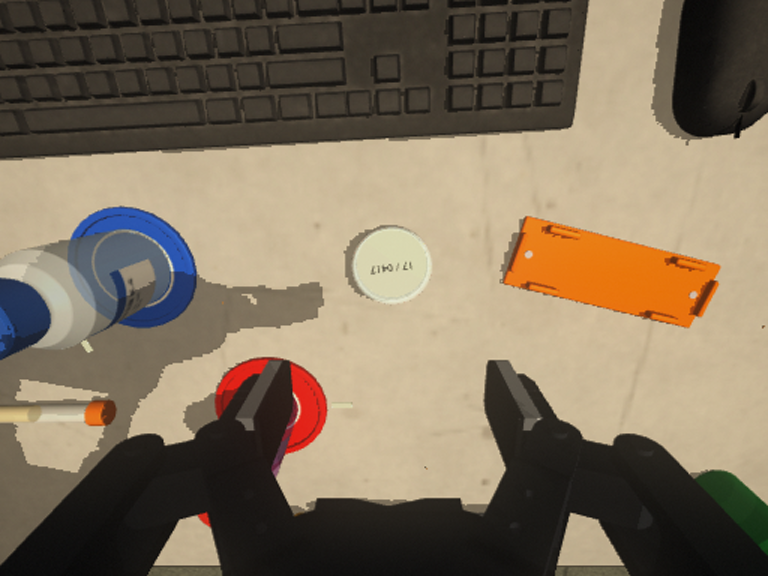

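The dish is centred at about (392.5,264.5). The cradle dots are at (529,254) and (693,295), and its corners at (529,217), (720,266), (688,326), (504,283). Both bottles stand in their trays.

Run:
```python
from h import *
o=np.load("pics/w8.npy",allow_pickle=True).item()
q=lambda n,u,v,z: print(n,p2w("wrist",(u-.25)/1.5,(v-.25)/1.5,z,o))
q("dish",392.5,264.5,13);q("d1",529,254.5,4);q("d2",693,295,4)
for u,v in [(529,217),(720,266),(688,326),(504,283)]: q("corner",u,v,4)
q("cap",101,412,10);q("tube",38,414,10)
```

```text
dish [580.4  -3.2  13. ]
d1 [ 585.9 -106.3    4. ]
d2 [ 553.7 -237.5    4. ]
corner [ 614.1 -103.3    4. ]
corner [ 577.1 -252.6    4. ]
corner [ 527.5 -239.5    4. ]
corner [563.4 -89.4   4. ]
cap [450.7 242.6  10. ]
tube [448.7 296.5  10. ]
```

jog_arm(plan=[[[0,0,0],[0.03,-0.065,-0.4],72],[[0,0,0],[0,0,-0.8],72],[[0,0,0],[0,0,-0.8],72],[[0,0,0],[0,0,-0.8],72],[[0,0,0],[0,0,-0.8],72],[[0,0,0],[0,0,-0.4],72],[[0,0,0],[0,0,-0.13],72],[[0,0,0],[0,0,0],72]])

```text
time: 16.6
eef_pos: [577.0, -2.9, -1.8]
tool_rot: [-3.141, -0.0, 0.005]
force: [0.8, 0.1, 0.7]
opening: 72.0
grip_force: 0.0
```

jog_arm(plan=[[[0,0,0],[0,0,0],72],[[0,0,0],[0,0,0],45],[[0,0,0],[0,0,0],45],[[0,0,0],[0,0,0],45],[[0,0,0],[0,0,0],45],[[0,0,0],[0,0,0],45],[[0,0,0],[0,0,0],45],[[0,0,0],[0,0,0],45]])

```text
time: 17.27
eef_pos: [580.4, -3.6, 2.5]
tool_rot: [3.141, 0.0, 0.007]
force: [-0.9, -0.3, 5.3]
opening: 52.7
grip_force: 61.8
```

jog_arm(plan=[[[0,0,0],[0,0,0.3],45],[[0,0,0],[0,0,0.6],45],[[0,0,0],[0,0,0.4],45],[[0,0,0],[0,-0.3,0],45],[[0,0,-0.033],[0,-0.6,0],45],[[0,0,-0.033],[0,-0.9,0],45],[[0,0,-0.033],[0,-0.9,0],45],[[0,0,-0.033],[0,-0.9,0],45]])

```text
time: 17.93
eef_pos: [577.9, -149.2, 52.1]
tool_rot: [3.072, -0.653, 0.001]
force: [0.4, 0.6, 0.4]
opening: 52.3
grip_force: 62.9
```

jog_arm(plan=[[[0,0,-0.033],[0,-0.9,0],45],[[0,0,0],[0,-0.9,0],45],[[0,0,0],[0,-0.9,0],45],[[0,0,0],[0,-0.9,0],45],[[0,0,0],[0,-0.9,0],45],[[0,0,0],[0,-0.6,0],45],[[0,0,0],[0,-0.4,0],45],[[0,0,0],[0,-0.2,0],45]])

```text
time: 18.6
eef_pos: [577.3, -378.6, 51.9]
tool_rot: [3.034, -0.809, 0.001]
force: [-0.1, -0.4, -1.3]
opening: 52.5
grip_force: 62.9
```

jog_arm(plan=[[[0,0,0],[0,0,0],45],[[0,0,0],[0,0,0],45],[[0,0,0],[0,0,0],45],[[0,0,0],[0,0,0],45],[[0,0,0],[0,0,0],45],[[0,0,0],[0,0,0],45],[[0,0,0],[0,0,0],45],[[0,0,0],[0,0,0],45]])

```text
time: 19.27
eef_pos: [578.3, -374.8, 51.7]
tool_rot: [-3.037, 0.804, 0.0]
force: [0.5, -0.0, -0.4]
opening: 52.5
grip_force: 62.9
```

jog_arm(plan=[[[0,0,0],[0,0,-0.3],45],[[0,0,0],[0,0,-0.3],45],[[0,0,0],[0,0,-0.2],45],[[0,0,0],[0,0,-0.1],45],[[0,0,0],[0,0,0],45],[[0,0,0],[0,0,0],45],[[0,0,0],[0,0,0],45],[[0,0,0],[0,0,0],45]])

```text
time: 19.93
eef_pos: [578.7, -375.6, 16.5]
tool_rot: [3.036, -0.805, 0.002]
force: [-0.6, -0.5, 0.4]
opening: 52.0
grip_force: 62.9
```

Run:
```python
from h import *
o=shot("pics/w9.png",1); im=cv2.imread("pics/w9_raw.png")
cv2.imwrite("pics/w9.png",cv2.resize(im[150:300,156:356],None,fx=4,fy=4,interpolation=2))
```

```text
t 19.93 tcp [ 578.7 -375.6   16.5] rot [ 3.036e+00 -8.050e-01  2.000e-03]
```

View pics/w9.png

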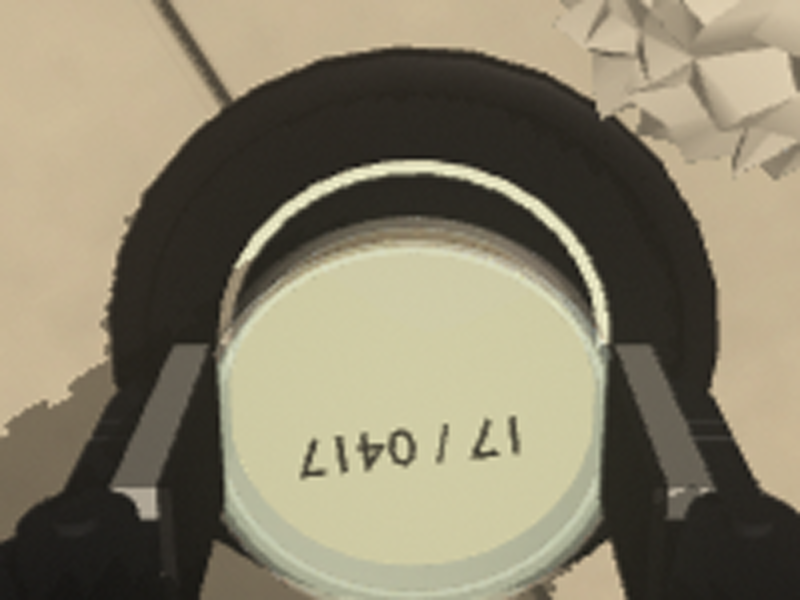

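The ring's top is at v≈168, centred at u≈414. The dish's far edge is at v≈214, centred at u≈412.

Run:
```python
from h import *
o=np.load("pics/w9.npy",allow_pickle=True).item()
ax=R.from_rotvec(o["tool_rot"]).as_matrix()[:,0]; print(ax.round(3))
P=lambda u,v,z: p2w("wrist",156+u/4,150+v/4,z,o)
rt=P(414,168,3); rl,rr=P(221,330,3),P(606,330,3); print("ring",rt,rl,rr,"diam chord",np.linalg.norm(rl-rr),"centre",rt-30*ax)
for v,z in ((214,14),(214,16),(214,18),(244,29),(244,31)):
    p=P(412,v,z); print("dish",p,"c", (p-30*ax).round(1))
```

```text
[ 0.869 -0.495  0.001]
ring [ 604.5 -390.6    3. ] [ 596.3 -351.     3. ] [ 566.4 -403.5    3. ] diam chord 60.41738160496529 centre [ 578.43976641 -375.73855706    2.95829613]
dish [ 601.9 -388.7   14. ] c [ 575.8 -373.8   14. ]
dish [ 602.5 -389.1   16. ] c [ 576.4 -374.2   16. ]
dish [ 603.2 -389.5   18. ] c [ 577.1 -374.6   18. ]
dish [ 603.2 -389.5   29. ] c [ 577.1 -374.6   29. ]
dish [ 603.9 -389.9   31. ] c [ 577.8 -375.    31. ]
```

jog_arm(plan=[[[0,0,0],[0.025,-0.02,0],45],[[0,0,0],[0,0,-0.15],45],[[0,0,0],[0,0,-0.1],45],[[0,0,0],[0,0,-0.05],45],[[0,0,0],[0,0,-0.03],45],[[0,0,0],[0,0,0],45],[[0,0,0],[0,0,0],45],[[0,0,0],[0,0,0],45]])

```text
time: 20.65
eef_pos: [579.5, -376.2, 5.4]
tool_rot: [3.037, -0.804, -0.001]
force: [-6.6, 5.3, 17.8]
opening: 52.4
grip_force: 64.8
```

Run:
```python
from h import *
o=shot("pics/w10.png",1); im=cv2.imread("pics/w10_raw.png"); print(o["force"])
# profile of brightness up the centre column: ring top and dish edge
c=int(156+413/4); print([(v,int(im[v,c-1:c+2].mean())) for v in range(184,222)])
v=232; print([(u,int(im[v,u].mean())) for u in list(range(202,220))+list(range(298,316))])
```

```text
t 20.65 tcp [ 579.5 -376.2    5.4] rot [ 3.037e+00 -8.040e-01 -1.000e-03]
[-6.55751896  5.26279291 17.79213394]
[(184, 40), (185, 41), (186, 40), (187, 40), (188, 40), (189, 40), (190, 40), (191, 40), (192, 40), (193, 40), (194, 40), (195, 40), (196, 40), (197, 59), (198, 211), (199, 216), (200, 216), (201, 92), (202, 43), (203, 41), (204, 74), (205, 103), (206, 104), (207, 133), (208, 127), (209, 124), (210, 158), (211, 171), (212, 203), (213, 206), (214, 195), (215, 195), (216, 194), (217, 194), (218, 195), (219, 194), (220, 195), (221, 195)]
[(202, 38), (203, 37), (204, 39), (205, 39), (206, 38), (207, 39), (208, 36), (209, 126), (210, 135), (211, 123), (212, 102), (213, 106), (214, 109), (215, 121), (216, 168), (217, 201), (218, 205), (219, 196), (298, 195), (299, 211), (300, 209), (301, 182), (302, 153), (303, 135), (304, 114), (305, 88), (306, 192), (307, 215), (308, 216), (309, 138), (310, 56), (311, 40), (312, 41), (313, 40), (314, 40), (315, 40)]
```

The dish is down with its edge just inside the ring all round. I'll release it a little, rise and swing round to the tube.

jog_arm(plan=[[[0,0,0],[0,0,0],66],[[0,0,0],[0,0,0],66],[[0,0,0],[0,0,0],66],[[0,0,0],[0,0,0],66],[[0,0,0],[0,0,0.3],66],[[0,0,0],[0,0,0.8],66],[[0,0,0],[0,0,0.9],66],[[0,0,0],[0,0,0.9],66]])

```text
time: 21.37
eef_pos: [578.7, -375.5, 119.7]
tool_rot: [-3.036, 0.805, 0.002]
force: [0.2, -0.6, -0.1]
opening: 65.7
grip_force: 0.0
```

jog_arm(plan=[[[0,0,0],[0,0,0.9],66],[[0,0,0],[0,0,0.9],60],[[0,0,0],[0,0.3,0],60],[[0,0,0.0391],[-0.18,0.9,0],60],[[0,0,0.0391],[-0.18,0.9,0],60],[[0,0,0.0391],[-0.18,0.9,0],60],[[0,0,0.0391],[-0.18,0.9,0],60],[[0,0,0.0391],[-0.18,0.9,0],60]])

```text
time: 22.03
eef_pos: [542.6, -182.3, 190.9]
tool_rot: [3.137, 0.16, 0.001]
force: [0.8, 0.3, -0.7]
opening: 60.0
grip_force: 0.0
```

jog_arm(plan=[[[0,0,0.0391],[-0.18,0.9,0],60],[[0,0,0.0391],[-0.18,0.9,0],60],[[0,0,0.0391],[-0.18,0.9,0],60],[[0,0,0.0391],[-0.18,0.9,0],60],[[0,0,0.0391],[-0.18,0.9,0],60],[[0,0,0.0391],[-0.18,0.9,0],60],[[0,0,0.0391],[-0.18,0.9,0],60],[[0,0,0.0391],[-0.18,0.9,0],60]])

```text
time: 22.7
eef_pos: [485.0, 105.8, 191.2]
tool_rot: [2.69, 1.621, 0.002]
force: [1.3, 1.2, 0.5]
opening: 60.1
grip_force: 0.0
```

jog_arm(plan=[[[0,0,0.0391],[-0.18,0.9,0],60],[[0,0,0.0391],[-0.18,0.9,0],60],[[0,0,0.0391],[-0.18,0.9,0],60],[[0,0,0.0391],[-0.18,0.9,0],60],[[0,0,0],[-0.18,0.9,0],60],[[0,0,0],[0,0.3,0],60],[[0,0,0],[0,0,0],60],[[0,0,0],[0,0,0],60]])

```text
time: 23.37
eef_pos: [449.6, 296.0, 190.7]
tool_rot: [2.221, 2.221, -0.0]
force: [0.9, -0.5, -0.2]
opening: 60.0
grip_force: 0.0
```

jog_arm(plan=[[[0,0,0],[0,0,0],60],[[0,0,0],[0,0,0],60],[[0,0,0],[0,0,0],60],[[0,0,0],[0,0,0],60],[[0,0,0],[0,0,0],60],[[0,0,0],[0,0,0],60],[[0,0,0],[0,0,0],60],[[0,0,0],[0,0,0],60]])

```text
time: 24.03
eef_pos: [449.6, 296.0, 190.5]
tool_rot: [-2.222, -2.22, 0.0]
force: [0.3, 0.2, 0.6]
opening: 60.0
grip_force: 0.0
```

Run:
```python
from h import *
o=shot("pics/w11.png",1); im=cv2.imread("pics/w11_raw.png"); print(o["joints"].round(2))
hsv=cv2.cvtColor(im,cv2.COLOR_BGR2HSV)
m=cv2.inRange(hsv,(4,150,120),(16,255,255))
n,l,s,c=cv2.connectedComponentsWithStats(m)
for i in range(1,n):
    if s[i,4]>60: print("orange",s[i],c[i].round(1),p2w("wrist",*c[i],12,o))
cap=(448.9,240,10); tip=(448.5,354,10)
print(w2p("wrist",cap,o),w2p("wrist",tip,o))
```

```text
t 24.03 tcp [449.6 296.  190.5] rot [-2.222 -2.22   0.   ]
[0.36 0.1  1.75 0.   1.3  0.36]
orange [251 209  16  12 158] [258.6 214.8] [450.3 241.6  12. ]
(np.float64(257.5026994840428), np.float64(215.41680931740103)) (np.float64(256.9446326226898), np.float64(123.38742455168158))
```

Run:
```python
from h import *
o=np.load("pics/w11.npy",allow_pickle=True).item()
im=cv2.imread("pics/w11_raw.png").astype(int)
for v in range(112,214,8):
    print(v,[int(x) for x in im[v-1:v+2,240:278].mean((0,2))])
```

```text
112 [183, 182, 180, 180, 181, 181, 181, 182, 182, 182, 182, 182, 183, 182, 164, 161, 161, 160, 179, 181, 181, 181, 181, 181, 181, 181, 181, 180, 180, 180, 181, 180, 180, 179, 179, 179, 180, 180]
120 [180, 179, 177, 178, 178, 179, 179, 179, 180, 180, 180, 181, 164, 120, 112, 112, 124, 130, 135, 117, 175, 182, 182, 181, 181, 181, 182, 182, 181, 182, 182, 182, 181, 180, 181, 180, 180, 179]
128 [182, 183, 183, 183, 183, 181, 182, 182, 182, 182, 127, 116, 115, 112, 131, 156, 173, 185, 182, 170, 145, 125, 177, 184, 184, 185, 184, 183, 182, 182, 182, 181, 181, 182, 181, 177, 174, 173]
136 [184, 183, 182, 182, 182, 183, 183, 183, 184, 183, 185, 124, 122, 147, 163, 175, 184, 190, 189, 186, 181, 170, 157, 142, 163, 179, 180, 180, 179, 178, 178, 175, 171, 168, 170, 175, 179, 181]
144 [183, 183, 184, 185, 185, 185, 184, 184, 185, 186, 149, 115, 125, 151, 168, 180, 188, 195, 195, 192, 188, 178, 164, 148, 168, 180, 179, 177, 178, 181, 184, 185, 185, 183, 182, 182, 182, 182]
152 [188, 186, 187, 186, 185, 185, 185, 184, 184, 185, 146, 108, 124, 149, 167, 178, 187, 193, 196, 193, 189, 180, 166, 152, 
[... 730 characters left out ...]
165, 176, 184, 188, 196, 195, 192, 185, 177, 163, 165, 183, 185, 185, 185, 185, 186, 187, 187, 188, 187, 187, 187, 185]
192 [186, 185, 185, 184, 184, 185, 186, 187, 187, 187, 187, 186, 125, 141, 162, 175, 183, 189, 197, 196, 193, 186, 178, 183, 166, 181, 184, 184, 185, 185, 185, 185, 184, 185, 185, 184, 185, 184]
200 [185, 184, 183, 182, 181, 181, 181, 182, 183, 148, 141, 120, 106, 137, 159, 173, 182, 189, 197, 196, 193, 187, 179, 174, 159, 182, 185, 185, 185, 185, 185, 185, 184, 184, 184, 185, 185, 184]
208 [184, 183, 183, 184, 184, 184, 184, 183, 184, 183, 115, 80, 72, 107, 138, 152, 163, 170, 179, 180, 177, 171, 162, 139, 115, 81, 97, 169, 186, 187, 187, 187, 187, 186, 187, 186, 186, 185]
```

Run:
```python
from h import *
o=np.load("pics/w11.npy",allow_pickle=True).item()
for n,u,v in [("tip",257.5,116.5),("mid",258.3,160),("cap end",258.6,220.5)]: print(n,p2w("wrist",u,v,10,o))
```

```text
tip [449.2 361.6  10. ]
mid [450.  311.5  10. ]
cap end [450.3 232.9  10. ]
```

jog_arm(plan=[[[0,0,0],[-0.02,0,-0.85],50],[[0,0,0],[0,0,-0.85],50],[[0,0,0],[0,0,-0.85],50],[[0,0,0],[0,0,-0.85],50],[[0,0,0],[0,0,-0.85],50],[[0,0,0],[0,0,-0.3],50],[[0,0,0],[0,0,-0.11],50],[[0,0,0],[0,0,0],50]])

```text
time: 24.75
eef_pos: [448.7, 296.1, 4.0]
tool_rot: [-2.222, -2.22, 0.001]
force: [-0.1, -0.1, 0.5]
opening: 50.2
grip_force: 0.0
```

jog_arm(plan=[[[0,0,0],[0,0,0],5],[[0,0,0],[0,0,0],5],[[0,0,0],[0,0,0],5],[[0,0,0],[0,0,0],5],[[0,0,0],[0,0,0],5],[[0,0,0],[0,0,0],5],[[0,0,0],[0,0,0],5],[[0,0,0],[0,0,0],5]])

```text
time: 25.42
eef_pos: [450.8, 296.9, 6.5]
tool_rot: [2.221, 2.219, 0.006]
force: [-0.1, -0.1, 6.8]
opening: 14.2
grip_force: 61.7
```

Run:
```python
from h import *
o=shot("pics/w12.png",1); im=cv2.imread("pics/w12_raw.png"); print(o["opening"],o["force"])
hsv=cv2.cvtColor(im,cv2.COLOR_BGR2HSV)
m=cv2.inRange(hsv,(4,150,100),(16,255,255))
n,l,s,c=cv2.connectedComponentsWithStats(m)
for i in range(1,n):
    if s[i,4]>60: print("orange",s[i],c[i].round(1))
print([(v,int(im[v,256:261].mean())) for v in range(0,130,3)])
```

```text
t 25.42 tcp [450.8 296.9   6.5] rot [2.221 2.219 0.006]
14.244827428647415 [-0.07544681 -0.12186152  6.76249681]
orange [243 311  33  26 433] [259.3 327.7]
[(0, 104), (3, 104), (6, 104), (9, 104), (12, 104), (15, 105), (18, 105), (21, 104), (24, 104), (27, 103), (30, 104), (33, 104), (36, 106), (39, 106), (42, 107), (45, 107), (48, 106), (51, 106), (54, 107), (57, 107), (60, 106), (63, 107), (66, 107), (69, 107), (72, 108), (75, 108), (78, 108), (81, 108), (84, 108), (87, 108), (90, 108), (93, 109), (96, 108), (99, 108), (102, 108), (105, 108), (108, 108), (111, 108), (114, 108), (117, 109), (120, 110), (123, 110), (126, 110), (129, 110)]
```

jog_arm(plan=[[[0,0,0],[0,0,0.3],5],[[0,0,0],[0,0,0.8],5],[[0,0,0],[0,0,0.8],5],[[0,0,0],[0,0,0.8],5],[[0,0,0],[0,0,0.8],5],[[0,0,0],[0,0,0.4],5],[[0,0,0],[0.06,-0.3,0],5],[[0,0,0],[0.15,-0.6,0],5]])

```text
time: 26.13
eef_pos: [457.6, 261.1, 162.1]
tool_rot: [2.218, 2.223, 0.006]
force: [-0.7, -0.3, -0.6]
opening: 14.5
grip_force: 60.7
```

jog_arm(plan=[[[0,0,0],[0.25,-0.9,0],5],[[0,0,-0.0386],[0.25,-0.9,0],5],[[0,0,-0.0386],[0.25,-0.9,0],5],[[0,0,0],[0.25,-0.9,0],5],[[0,0,0],[0.25,-0.9,0],5],[[0,0,0],[0.25,-0.9,0],5],[[0,0,0],[0.25,-0.9,0],5],[[0,0,0],[0.25,-0.9,0],5]])

```text
time: 26.8
eef_pos: [536.4, -30.2, 159.5]
tool_rot: [-2.474, -1.934, 0.001]
force: [0.4, 1.5, 0.4]
opening: 14.6
grip_force: 60.8
```

jog_arm(plan=[[[0,0,0],[0.25,-0.9,0],5],[[0,0,0],[0.25,-0.9,0],5],[[0,0,0],[0.2,-0.9,0],5],[[0,0,0],[0.1,-0.6,0],5],[[0,0,0],[0,-0.3,0],5],[[0,0,0],[0,0,0],5],[[0,0,0],[0,0,0],5],[[0,0,0],[0,0,0],5]])

```text
time: 27.47
eef_pos: [568.6, -170.4, 159.7]
tool_rot: [-2.472, -1.936, 0.0]
force: [0.5, -0.5, -0.1]
opening: 14.4
grip_force: 60.8
```

jog_arm(plan=[[[0,0,0],[0,0,-0.8],5],[[0,0,0],[0,0,-0.8],5],[[0,0,0],[0,0,-0.8],5],[[0,0,0],[0,0,-0.6],5],[[0,0,0],[0,0,0],5],[[0,0,0],[0,0,0],5],[[0,0,0],[0,0,0],5],[[0,0,0],[0,0,0],5]])

```text
time: 28.13
eef_pos: [571.1, -172.3, 42.8]
tool_rot: [2.471, 1.934, 0.003]
force: [0.3, -0.8, -0.0]
opening: 14.2
grip_force: 60.8
```

Run:
```python
from h import *
o=shot("pics/w13.png",1.5); print(o["opening"],o["force"],o["joints"].round(2))
```

```text
t 28.13 tcp [ 571.1 -172.3   42.8] rot [2.471 1.934 0.003]
14.249765846024793 [ 0.30159163 -0.82913805 -0.04399842] [-0.5   0.42  1.67  0.    1.04 -0.25]
```

View pics/w13.png

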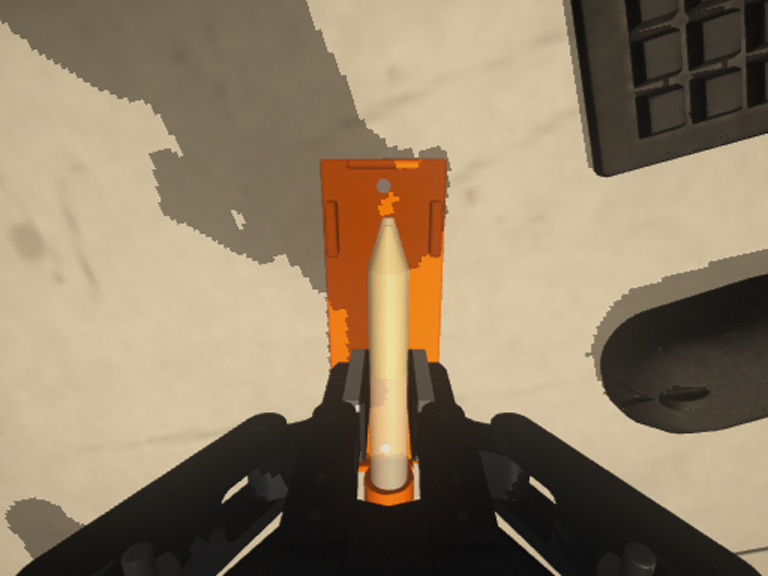

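The tip is at (388,218). The cradle dots are at (383,186) and (385,449), and the far end edge is at v≈159.

Run:
```python
from h import *
o=np.load("pics/w13.npy",allow_pickle=True).item()
M=R.from_rotvec(o["tool_rot"]).as_matrix()
def q(n,u,v,z):
    p=p2w("wrist",(u-.25)/1.5,(v-.25)/1.5,z,o); print(n,p,"tool x,y",(M.T@(p-o["eef_pos"])).round(1)[:2])
q("dot1",383,186,4);q("dot2",385,449,4);q("tip",388,216,48);q("body",388,300,48);q("body2",388,400,48);q("capfront",389,490,50)
q("gl",332,230,12);q("gr",435,230,12);q("endL",321,159,4);q("endR",446,159,4)
```

```text
dot1 [ 585.7 -106.3    4. ] tool x,y [67.6 -1.8]
dot2 [ 553.6 -238.3    4. ] tool x,y [-68.2  -1.3]
tip [ 586.  -113.1   48. ] tool x,y [61.1  0.3]
body [ 578.9 -141.7   48. ] tool x,y [31.6  0.3]
body2 [ 569.1 -181.4   48. ] tool x,y [-9.3  0.3]
capfront [ 559.5 -221.7   50. ] tool x,y [-50.7   0.7]
gl [ 560.6 -118.1   12. ] tool x,y [ 50.1 -23.3]
gr [ 602.8 -128.6   12. ] tool x,y [50.1 20.2]
endL [563.2 -89.4   4. ] tool x,y [ 78.6 -27.7]
endR [ 614.1 -102.     4. ] tool x,y [78.6 24.7]
```

jog_arm(plan=[[[0,0,0],[-0.05,-0.01,0],5],[[0,0,0],[0,0,-0.25],5],[[0,0,0],[0,0,-0.25],5],[[0,0,0],[0,0,-0.15],5],[[0,0,0],[0,0,-0.05],5],[[0,0,0],[0,0,0],5],[[0,0,0],[0,0,0],5],[[0,0,0],[0,0,0],5]])

```text
time: 28.85
eef_pos: [567.1, -172.3, 11.8]
tool_rot: [-2.474, -1.935, 0.0]
force: [0.1, -0.3, 0.1]
opening: 14.4
grip_force: 60.8
```

jog_arm(plan=[[[0,0,0],[0,0,-0.06],5],[[0,0,0],[0,0,-0.04],5],[[0,0,0],[0,0,0],5],[[0,0,0],[0,0,0],5],[[0,0,0],[0,0,0],5],[[0,0,0],[0,0,0],5],[[0,0,0],[0,0,0],5],[[0,0,0],[0,0,0],5]])

```text
time: 29.52
eef_pos: [567.7, -172.6, 10.5]
tool_rot: [2.474, 1.936, -0.0]
force: [-6.8, 2.0, 17.8]
opening: 14.1
grip_force: 63.0
```

Run:
```python
from h import *
o=shot("pics/w14.png",1.5); im=cv2.imread("pics/w14_raw.png"); print(o["opening"],o["force"])
M=R.from_rotvec(o["tool_rot"]).as_matrix()
hsv=cv2.cvtColor(im,cv2.COLOR_BGR2HSV); m=cv2.inRange(hsv,(3,170,90),(18,255,255))
T=lambda u,v,z:(M.T@(p2w("wrist",u,v,z,o)-o["eef_pos"])).round(1)[:2]
for v in range(100,230,8):
    k=np.flatnonzero(m[v]); 
    if len(k)>3:
        g=np.flatnonzero(np.diff(k)>3); print(v,[(int(a[0]),int(a[-1])) for a in np.split(k,g+1)])
k=np.flatnonzero(m[:,235:280].any(1)); print("rows",k.min(),k.max())
print("col 258",[(v,*map(int,im[v,258])) for v in range(95,150,2)])
for v in (115,120,130): print(v,T(215,v,4),T(258,v,14))
```

```text
t 29.52 tcp [ 567.7 -172.6   10.5] rot [ 2.474  1.936 -0.   ]
14.053841215385663 [-6.81895823  1.96573478 17.83186657]
108 [(210, 311)]
116 [(210, 311)]
124 [(211, 255), (267, 311)]
132 [(211, 310)]
140 [(212, 310)]
148 [(212, 253), (263, 309)]
156 [(213, 250), (266, 309)]
164 [(213, 248), (268, 308)]
172 [(214, 246), (271, 308)]
180 [(214, 244), (273, 307)]
188 [(214, 244), (273, 307)]
196 [(215, 244), (273, 306)]
204 [(215, 244), (273, 306)]
212 [(216, 244), (272, 306)]
220 [(216, 244), (272, 305)]
228 [(217, 245), (272, 305)]
rows 105 336
col 258 [(95, 156, 190, 209), (97, 98, 120, 137), (99, 91, 114, 129), (101, 92, 113, 129), (103, 92, 115, 129), (105, 21, 86, 197), (107, 17, 113, 233), (109, 18, 70, 166), (111, 16, 59, 139), (113, 17, 71, 167), (115, 17, 73, 169), (117, 17, 73, 170), (119, 14, 71, 168), (121, 64, 93, 142), (123, 103, 116, 135), (125, 100, 114, 132), (127, 100, 113, 131), (129, 102, 116, 135), (131, 55, 92, 154), (133, 11, 71, 169), (135, 12, 72, 170), (137, 10, 71, 169), (139, 9, 70, 170), (141, 11, 71, 170), (143, 8, 70, 169), (145, 87, 127, 170), (147, 137, 183, 221), (149, 140, 185, 221)]
115 [ 74.4 -22.4] [74.8  0.1]
120 [ 71.9 -22.5] [72.4  0. ]
130 [ 66.8 -22.8] [67.7 -0. ]
```

Run:
```python
from h import *
o=np.load("pics/w14.npy",allow_pickle=True).item()
M=R.from_rotvec(o["tool_rot"]).as_matrix()
T=lambda u,v,z:(M.T@(p2w("wrist",u,v,z,o)-o["eef_pos"])).round(1)[:2]
print("base",T(213.5,188,4),T(307.5,188,4),"far",T(210,116,4),T(311.5,116,4),"near",T(216.5,228,4),T(305.5,228,4))
print("dot",T(261,126,4),"tip",T(258,144.5,14),T(258,144.5,10),"tube",T(244.5,196,14),T(272.5,196,14),"end",T(258,104.5,4), T(258,104.5,10))
```

```text
base [ 34.5 -25.2] [34.5 28.1] far [ 73.8 -25. ] [73.9 28. ] near [  9.6 -24.8] [ 9.6 28.3]
dot [68.8  1.6] tip [60.5  0. ] [60.  0.] tube [33.1 -7.2] [33.1  7.7] end [79.6 -0. ] [79.6 -0. ]
```

jog_arm(plan=[[[0,0,0],[0,0,0.1],5],[[0,0,0],[0.04,0.02,0],5],[[0,0,0],[0,0,0],5],[[0,0,0],[0,0,0],5],[[0,0,0],[0,0,-0.05],5],[[0,0,0],[0,0,-0.04],5],[[0,0,0],[0,0,0],5],[[0,0,0],[0,0,0],5]])

```text
time: 30.23
eef_pos: [569.0, -171.5, 10.5]
tool_rot: [-2.474, -1.935, 0.001]
force: [-8.1, 2.8, 16.9]
opening: 14.7
grip_force: 63.1
```

Run:
```python
from h import *
o=shot("pics/w15.png",1.5); im=cv2.imread("pics/w15_raw.png"); print(o["opening"],o["force"])
M=R.from_rotvec(o["tool_rot"]).as_matrix()
hsv=cv2.cvtColor(im,cv2.COLOR_BGR2HSV); m=cv2.inRange(hsv,(3,170,90),(18,255,255))
T=lambda u,v,z:(M.T@(p2w("wrist",u,v,z,o)-o["eef_pos"])).round(1)[:2]
for v in (188,196,204):
    k=np.flatnonzero(m[v]); g=np.flatnonzero(np.diff(k)>3); a=[(int(a[0]),int(a[-1])) for a in np.split(k,g+1)]
    print(v,a,"base mid",(T(a[0][0]-.5,v,4)+T(a[-1][1]+.5,v,4))/2,"tube mid",(T(a[0][1]+.5,v,14)+T(a[-1][0]-.5,v,14))/2)
c=im[:,:,0]; print([(v,int(c[v,258])) for v in range(110,152,2)])
```

```text
t 30.23 tcp [ 569.  -171.5   10.5] rot [-2.474e+00 -1.935e+00  1.000e-03]
14.67272538003993 [-8.10604765  2.78872579 16.89052923]
188 [(213, 244), (273, 305)] base mid [34.6  0.6] tube mid [37.6  0.3]
196 [(213, 244), (273, 305)] base mid [29.75  0.6 ] tube mid [33.1   0.25]
204 [(214, 244), (273, 304)] base mid [24.9   0.55] tube mid [28.55  0.25]
[(110, 21), (112, 20), (114, 19), (116, 17), (118, 16), (120, 16), (122, 15), (124, 105), (126, 102), (128, 100), (130, 100), (132, 102), (134, 55), (136, 12), (138, 12), (140, 12), (142, 11), (144, 44), (146, 136), (148, 139), (150, 121)]
```

The tube is within about 0.5 mm. I'll release, rise and check.

jog_arm(plan=[[[0,0,0],[0,0,0],50],[[0,0,0],[0,0,0],50],[[0,0,0],[0,0,0],50],[[0,0,0],[0,0,0],50],[[0,0,0],[0,0,0.2],50],[[0,0,0],[0,0,0.7],50],[[0,0,0],[0,0,0.9],50],[[0,0,0],[0,0,0.9],50]])

```text
time: 30.95
eef_pos: [567.9, -171.1, 117.2]
tool_rot: [-2.473, -1.934, 0.002]
force: [1.0, -0.7, -0.2]
opening: 49.8
grip_force: 0.0
```

jog_arm(plan=[[[0,0,0],[0,0,0.9],50],[[0,0,0],[0,0,0.9],50],[[0,0,0],[-0.8,0,0],50],[[0,0,0],[-0.9,0,0],50],[[0,0,0],[-0.9,0,0],50],[[0,0,0],[-0.5,0,0],50],[[0,0,0],[0,0,0],50],[[0,0,0],[0,0,0],50]])

```text
time: 31.62
eef_pos: [444.4, -171.6, 189.0]
tool_rot: [2.475, 1.933, 0.001]
force: [-1.0, -0.3, -0.6]
opening: 50.2
grip_force: 0.0
```

Run:
```python
from h import *
t=imaging.get_image("top")[:,:,::-1].copy(); cv2.imwrite("pics/top2.png",t)
a=cv2.cvtColor(cv2.imread("pics/top1.png"),cv2.COLOR_BGR2GRAY); b=cv2.cvtColor(t,cv2.COLOR_BGR2GRAY)
a0=cv2.cvtColor(cv2.resize(cv2.imread("pics/top0.png"),(512,384),interpolation=cv2.INTER_AREA),cv2.COLOR_BGR2GRAY)
for n,(x,y,w,h) in {"timer":(98,148,34,32),"tipbox":(362,186,60,44)}.items():
    tm=a0[y:y+h,x:x+w]; s=b[y-6:y+h+6,x-6:x+w+6]; r_=cv2.matchTemplate(s,tm,cv2.TM_CCOEFF_NORMED); print(n,cv2.minMaxLoc(r_)[1::2])
hsv=cv2.cvtColor(t,cv2.COLOR_BGR2HSV)
for n,lo,hi,z in [("blue",(105,110,60),(125,255,255),128),("red",(0,170,90),(4,255,255),109),("orange",(5,170,90),(18,255,255),12)]:
    m=cv2.inRange(hsv,lo,hi); N,l,s,c=cv2.connectedComponentsWithStats(m)
    for i in range(1,N):
        if s[i,4]>25 and 130<c[i][1]<240: print(n,s[i],c[i].round(1),p2w("top",*c[i],3))
for p in [(570,196,131),(448,100,112)]: print(w2p("top",p))
# dish in black tray
k=t[135:180,318:365]; m=(k.min(2)>110).astype(np.uint8); N,l,s,c=cv2.connectedComponentsWithStats(m)
print([(s[i,4],(c[i]+[318,135]).round(1),p2w("top",*(c[i]+[318,135]),15)) for i in range(1,N) if s[i,4]>100])
```

```text
timer (0.9951035976409912, (6, 6))
tipbox (0.9988490343093872, (6, 6))
blue [160 146  10   9  66] [164.3 150.1] [611.1 225.2   3. ]
blue [164 149  23  26 174] [178.1 164.5] [559.6 177.3   3. ]
red [188 183  27  27 337] [202.4 195. ] [452.7  94.    3. ]
orange [257 149   7  14  48] [260.  155.2] [ 585.9 -102.5    3. ]
(np.float64(163.52105464952018), np.float64(152.10608907328205))
(np.float64(195.337721064143), np.float64(191.45562651561252))
[(np.int32(320), array([325. , 144.1]), array([ 616.9, -323.3,   15. ])), (np.int32(725), array([354.5, 157.4]), array([ 568.8, -420.1,   15. ])), (np.int32(223), array([341.2, 155.5]), array([ 576.1, -375.8,   15. ])), (np.int32(143), array([331.6, 174.2]), array([ 512.5, -340.4,   15. ]))]
```

Run:
```python
from h import *
o=shot("pics/w16.png",1); im=cv2.imread("pics/w16_raw.png")
c=np.array([569.9,-171.8]); a=np.array([.237,.971]); b=np.array([.971,-.237])
# rectify cradle plane at tube height: 1 px = 1 mm, x across, y along
P=[np.append(c+s*80*a+q*27*b,12) for s,q in ((1,-1),(1,1),(-1,1),(-1,-1))]
src=np.float32([w2p("wrist",p,o) for p in P]); print(src.round(0).tolist())
H=cv2.getPerspectiveTransform(src,np.float32([[0,0],[54,0],[54,160],[0,160]]))
w=cv2.warpPerspective(im,H,(54,160)); cv2.imwrite("pics/rect.png",w)
m=(w[:,:,0]>110)
for y in range(10,150,10): k=np.flatnonzero(m[y]); print(y,(k.min(),k.max(),len(k)) if len(k) else None)
```

```text
t 31.67 tcp [ 445.2 -171.8  189.1] rot [2.474e+00 1.934e+00 1.000e-03]
[[345.0, 74.0], [395.0, 74.0], [376.0, 212.0], [333.0, 212.0]]
10 (np.int64(23), np.int64(53), 7)
20 (np.int64(28), np.int64(53), 4)
30 (np.int64(28), np.int64(53), 7)
40 (np.int64(27), np.int64(53), 10)
50 (np.int64(27), np.int64(53), 12)
60 (np.int64(27), np.int64(53), 11)
70 (np.int64(27), np.int64(53), 11)
80 (np.int64(26), np.int64(53), 14)
90 (np.int64(27), np.int64(53), 12)
100 (np.int64(26), np.int64(53), 13)
110 (np.int64(26), np.int64(53), 14)
120 (np.int64(26), np.int64(53), 12)
130 (np.int64(52), np.int64(53), 2)
140 (np.int64(52), np.int64(53), 2)
```

```bash
python3 -c "
from plant import r
print(r.hand_in())"
```

```text
the job is handed in; nothing more can be done
None
```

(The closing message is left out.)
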